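# Set the hall heating one click up and confirm

### The job

On the heating controller, rub the big knurled dial round clockwise with a fingertip until it clicks from the blue mark into the next position, the green mark; only then press the green confirm button fully down and let it come back up. Only touch the controller, do not pick it up or push it out of place, and leave everything else on the cabinet where it stands.

Things in the scene. Friction and masses are not known exactly. Their poses are not given: they have to be found in the camera images.
- controller: white heating controller box, 130 mm (its x) by 210 mm (its y), casing top 36 mm above the cabinet top, 1.3 kg, loose on four rubber feet. Origin: centre of its underside; z up. Dial and button stand on its top, 103 mm apart along its y (dial towards +y).
- dial_top (a point): centre of the flat top face of the knurled grey dial, on its upright axis, 57 mm above the cabinet top. The dial is 96 mm across and 16 mm thick, knurled round its side and on the top face outside 24 mm from the axis, and turns about the controller's z. It rides on a soft spring: it takes about 3 N to start it sinking, then 2 N per mm, bottoming after 4 mm (11 N). Turned by rubbing: fingertip friction is enough (detents resist with at most 0.06 N m).
- dial (a joint): dial angle in rad, growing clockwise seen from above. The sprung detents (clicks) are at 0 (pointer at the blue mark), 0.7 (green mark) and 1.4 (red mark); let go, the dial snaps into the nearest one (from between 0.4 and 1.0 into 0.7).
- pointer_tip (a point): outer end of the orange pointer bar on the dial's top face, 48 mm from the axis; turns with the dial.
- green_mark (a point): centre of the green dot (9 mm) printed on the casing, beyond the dial on the controller's +x side, 55 mm from the dial's axis. The blue dot lies 0.7 rad counter-clockwise, the red dot 0.7 rad clockwise of it, seen from above.
- confirm_top (a point): centre of the top of the round green confirm button, 30 mm across, 44 mm above the cabinet top (8 mm proud of the casing); moves with it.
- confirm (a joint): travel of the confirm button in m: 0 up, 0.005 fully down (straight down; 1.5 N to start, 5 N fully down); springs back.
- drawers_drawer0 (a joint): upper drawer of the white plastic drawer unit (200 x 260 x 190 mm, on the left), m open, 0 shut; leave alone.
- drawers_drawer1 (a joint): lower drawer of the same unit, m open; leave alone.
- vase_mid (a point): blue ceramic vase, 100 mm wide, 165 mm tall; bystander, leave it alone. Point: on its middle, half-way up.
- key_stand_mid (a point): steel key hook stand, foot 100 mm wide, 180 mm tall, cross bar 120 mm long; bystander, leave it alone. Point: on its middle, half-way up.
- shoehorn_mid (a point): grey shoehorn with rubber tips, lying flat, 310 mm long, up to 42 mm wide, 11 mm thick; bystander, leave it alone. Point: on its middle, half-way up. Its length lies roughly along world x.
- paperweight_mid (a point): green glass paperweight, 72 mm wide, 42 mm tall; bystander, leave it alone. Point: on its middle, half-way up.
- dish_mid (a point): terracotta dish, 110 mm wide, 30 mm tall; bystander, leave it alone. Point: on its middle, half-way up.
- glasses_case_mid (a point): blue spectacle case, 155 x 60 x 40 mm; bystander, leave it alone. Point: on its middle, half-way up.
Not all that is in view belongs to the job. Of the things that look like the controller, the larger one is meant.

How it is judged:
On the way, in this order (a step that is already met when the one before it is completed fails the run):
1. the dial rests in the green detent (within 0.12 rad) (value of joint dial between 0.58 and 0.82 rad), for 0.2 s.
2. with the dial at green, the confirm button is pressed down (at least 4 of its 5 mm) (value of joint dial between 0.55 and 0.85 rad and value of joint confirm above 0.004 m), for 0.05 s.
At the end, for the whole second after the job is handed in: The dial stands in the green detent (0.7 rad, within 0.12), the confirm button has been pressed and is up again, and the controller is at rest, flat and within 30 mm of where it stood (all of step 1 and value of joint confirm below 0.001 m and linear speed of controller below 0.02 m/s and angle between controller's own z axis and vertical below 0.05 rad and distance of controller from where it was at the start of the episode below 0.03 m); the robot touches nothing.
It fails at once if the confirm button is pressed (over 3 mm) while the dial is not at green (value of joint confirm above 0.003 m and not (value of joint dial between 0.45 and 0.95 rad)).
It fails at once if the controller is lifted, tipped or pushed more than 30 mm (height (world z) of controller above 0.012 m or angle between controller's own z axis and vertical above 0.15 rad or distance of controller from where it was at the start of the episode above 0.03 m).
It fails at once if a bystander is lifted or moved more than 20 mm (distance of any of vase_mid, key_stand_mid, shoehorn_mid, paperweight_mid, dish_mid, glasses_case_mid from where it was at the start of the episode above 0.02 m).
It fails at once if a drawer is pulled further open (value of joint drawers_drawer0 above 0.08 m or value of joint drawers_drawer1 above 0.06 m).
It also fails if it takes over 42 s, if anything falls off the work surface, if the arm or the gripper's body presses on something with over 40 N, if the wrist force passes 120 N, or if a joint passes its speed limit or range.

### The arm

A 6-joint arm with a two-finger parallel gripper is mounted at the origin on the work surface. World frame = base frame: x ahead of the robot, y to its left, z up, the work surface at z = 0. Lengths are in m, angles in rad, forces in N, time in s.
With the tool pointing down it reaches from about 0.35 to 0.975 m from the base axis. Payload 4.9 kg.
Tool frame: the origin (TCP) lies midway between the tips of the shut fingers; the grasp point (between the pads) lies 19 mm behind it; z points along the fingers, y is the line along which they close (so a half turn about z gives the same grasp; the last joint's range is limited). The gripper opens to 85 mm and grips with 20 to 120 N. Pads are 22 mm wide; open, the fingers measure 114 mm over their backs; the gripper's body (76 mm by 85 mm) begins 54 mm behind the grasp point. The pads swing forward as they close: fully open they stand 13 mm farther back than shut.
Start: joints at [-1.357, 0.053, 1.613, -0, 1.476, -0.119], TCP at [0.204, -0.591, 0.231] pointing down, gripper open.
Joint ranges: [-3.01, 3.01], [-1.01, 2.22], [0.06, 2.58], [-1.02, 4.17], [0.09, 2.62], [-3.14, 3.14]. Speed limits (rad/s): [2.57, 2.57, 3.14, 3.14, 3.14, 3.14].

### API

Orientations are given as a rotation vector (axis times angle).
In Python, from station import telemetry, optics, ctrl gives the robot as it stands.
- The arm moves only by the shell command python3 -m pendant 'ROWS' [FORCE]. ROWS is JSON, one flat list of numbers, 7 for each row, row after row: the turn, a rotation vector about the tool's x, y, z as a fraction of full scale, then the shift along the tool's x, y, z as a fraction of full scale, then the opening, from 0 (shut) to 1 (fully open). In form: [ax, ay, az, tx, ty, tz, fingers, ax, ay, az, tx, ty, tz, fingers, ...]. A call has 1 to 12 rows; each row is the pose to reach, as a shift and turn from the pose commanded when the call began, along the tool's axes at that moment; what a row does not reach only later rows make up. Full scale, the value 1, is 300 mm for a shift and 30 degrees for a turn. A row lasts 1/8 s, in which the tool goes at most 62.5 mm and 10.7 degrees, less where a joint would pass 70% of its speed; a pose out of reach is approached as far as the arm can. A call with a number of a shift or a turn outside -1 to 1 is refused whole. A call with a gripper value outside its range is refused whole. The fingers move at their own pace and stop on an object; FORCE is the grip in N (left out, the last holds). Time passes only in rows, so rows that repeat a pose let the fingers close. It gives the time, the measured TCP pose, the force, the opening and the grip force at its end, in the units of the state.
- telemetry.get_obs(): the state, without advancing time (a new reading comes with each control period).
- optics.get_image(name): name is "scene" or "top" or "wrist"; returns a dict with "image" (420x560x3 uint8, red, green, blue), "depth" (420x560 float32, m along the optical axis (not along the pixel's ray), 0 where there is no reading), "fx", "fy", "cx", "cy" (pixels), "rvec" (rotation vector, rad) and "tvec" (3), from world to camera coordinates, as OpenCV has them. Camera axes: x right, y down, z forward; pixel columns grow to the right and rows downward; lengths in m; the calibration is good to about 2 mm. A picture is of the moment at which its call begins.
- ctrl.finish_job(): hands the job in; it is judged then, once.
The state is a dict: "t": time; "q": joint angles; "dq": joint speeds; "effort": joint torques, N m; "tool_pos": TCP position; "tool_rot": TCP orientation; "contact_force": force on the tool from outside, world axes, zero at the start; "wrist_torque": the same for the moment, N m; "opening": finger opening in m; "grip_force": force on a finger pad.
Only numpy, scipy, OpenCV 4.12 (cv2) and the standard library are available. Lean on these libraries where they do the work, as an engineer would, in place of code of your own. Each camera call takes 0.05 s, during which the arm holds its last target. There are 200 camera calls.

## Working session

There is one attempt and no reset: what is moved stays moved. The work goes in short steps, Python scripts to look and compute and a shell command to move; the robot and the scene stay as the last step left them, time stands still between calls to the robot, and variables do not carry over. Pictures are saved under pics/ and viewed, at most 10 in all, crops included, and the job is handed in when it is done.

```bash
mkdir -p pics
cat > h.py <<'E'
import numpy as np,cv2
from station import telemetry,optics,ctrl
def snap(n,f):
    d=optics.get_image(n); cv2.imwrite(f,cv2.cvtColor(d['image'],cv2.COLOR_RGB2BGR)); np.savez(f+'.npz',**d); return d
def pt(d,u,v,z=None):
    R=cv2.Rodrigues(np.array(d['rvec'],float))[0]; t=np.array(d['tvec'],float).ravel()
    r=np.array([(u-d['cx'])/d['fx'],(v-d['cy'])/d['fy'],1.]); c=-R.T@t; w=R.T@r
    return c+w*((z-c[2])/w[2] if z is not None else d['depth'][int(v),int(u)])
E
python3 -c "
from h import *
snap('top','pics/top.png');snap('scene','pics/scene.png');o=telemetry.get_obs()
print(o)"
```

```text
{'t': 0.1, 'q': array([-1.35702837e+00,  5.33242469e-02,  1.61418427e+00, -5.98544025e-05,
        1.47598913e+00, -1.19029788e-01]), 'dq': array([ 0.00142534, -0.0014563 , -0.00313963, -0.00072556, -0.00019651,
       -0.00231211]), 'effort': array([ 3.90517507e-04, -3.94907212e+01, -3.71364212e+01, -7.72772592e-05,
        3.91459369e-03, -9.33416970e-06]), 'tool_pos': array([ 0.20402454, -0.59015353,  0.23014877]), 'tool_rot': array([-3.09632450e+00, -5.20042560e-01,  2.35033702e-04]), 'contact_force': array([ 0.29635728, -0.11985088,  0.72451805]), 'wrist_torque': array([ 0.0084588 , -0.05823044, -0.00645524]), 'grip_force': 0.0, 'opening': 0.08519338283250236}
```

View pics/top.png

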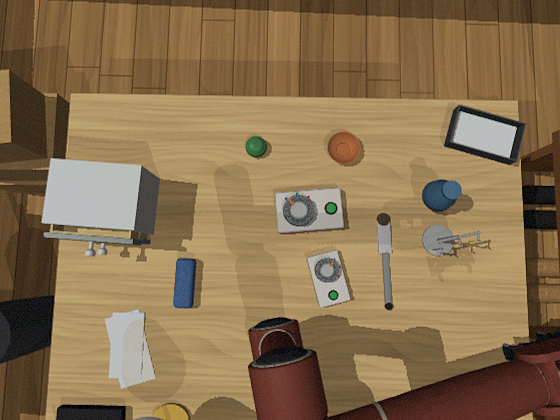

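View pics/scene.png

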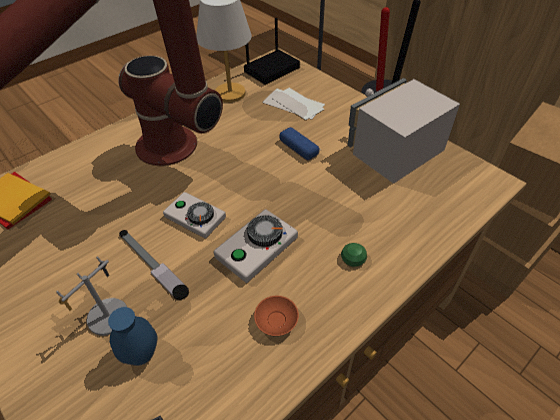

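The top view shows the larger controller, with its dial near (299,210) and button near (331,208). The smaller look-alike is at (329,278). I'll measure these.

```bash
cat > m.py <<'E'
from h import *
d=dict(np.load('pics/top.png.npz'))
im=d['image'].astype(int)
hsv=cv2.cvtColor(d['image'],cv2.COLOR_RGB2HSV)
m=((hsv[...,0]>45)&(hsv[...,0]<80)&(hsv[...,1]>150)); m[:195]=0;m[222:]=0;m[:,:320]=0;m[:,345:]=0
v,u=np.nonzero(m);print('button',u.mean(),v.mean(),pt(d,u.mean(),v.mean(),.044))
for n,u,v in [('dial',299,210)]: print(n,pt(d,u,v,.057))
# dial: depth-based points with z .05-.065
P=[]
for v in range(180,245):
  for u in range(265,352):
    p=pt(d,u,v); 
    if .050<p[2]<.07: P.append(p)
P=np.array(P);print(len(P),P.min(0),P.max(0),cv2.minEnclosingCircle(P[:,:2].astype(np.float32)))
c=d['image'][180:245,265:352];cv2.imwrite('pics/c1.png',cv2.resize(c[...,::-1],None,fx=8,fy=8,interpolation=cv2.INTER_CUBIC))
E
python3 m.py
```

```text
button 331.3 207.86666666666667 [ 0.56659917 -0.12380626  0.044     ]
dial [ 0.55644812 -0.02191576  0.057     ]
760 [ 0.50681924 -0.13146278  0.05008246] [0.60438085 0.02793911 0.06607744] ((0.5555656552314758, -0.05178218334913254), 0.08006400614976883)
```

View pics/c1.png

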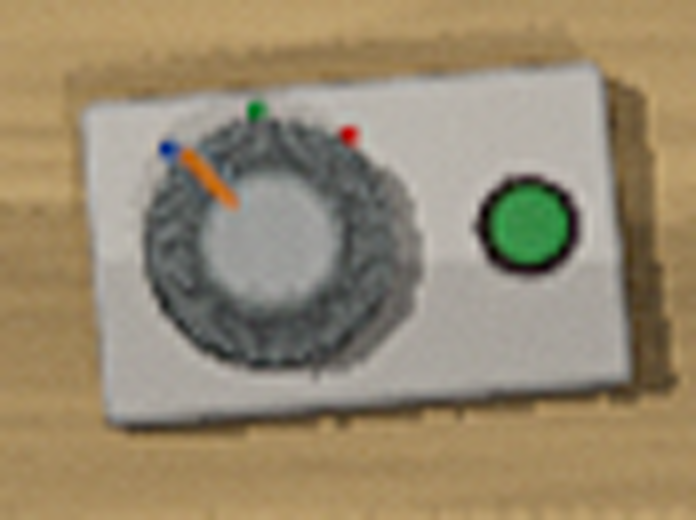

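The crop shows the dial centre at about (299.1,209.9), the orange pointer at the blue mark, the green mark on the far side and the button on the right. I'll work out the moves next.

```bash
cat >> h.py <<'E'
from scipy.spatial.transform import Rotation as Ro
def rows(targets,p0=None):
    o=telemetry.get_obs(); R=Ro.from_rotvec(o['tool_rot']).as_matrix(); p=np.array(o['tool_pos'])
    for t in targets: print(np.round(R.T@(np.array(t)-p)/.3,3))
C=np.array([.556,-.0225])
def arc(phi,r,z): return [C[0]+r*np.cos(phi),C[1]+r*np.sin(phi),z]
E
python3 -c "
from h import *
print(Ro.from_rotvec(telemetry.get_obs()['tool_rot']).as_matrix().round(3))
p=telemetry.get_obs()['tool_pos']
e=np.array(arc(np.pi+.4,.036,.12));print(e)
rows([p+(e-p)*[.5,.5,0]+[0,0,.04],e])"
```

```text
[[ 0.945  0.327 -0.   ]
 [ 0.327 -0.945  0.002]
 [ 0.    -0.002 -1.   ]]
[ 0.5228418  -0.03651906  0.12      ]
[ 0.804 -0.699 -0.132]
[ 1.607 -1.396  0.37 ]
```

```bash
python3 -m pendant '[0,0,0,0.1,-0.09,-0.13,0, 0,0,0,0.8,-0.7,-0.13,0, 0,0,0,0.8,-0.7,-0.13,0, 0,0,0,0.8,-0.7,-0.13,0, 0,0,0,0.8,-0.7,-0.13,0, 0,0,0,0.8,-0.7,-0.13,0, 0,0,0,0.8,-0.7,-0.13,0, 0,0,0,0.8,-0.7,-0.13,0]' 20
python3 -c "
from h import *
rows([arc(np.pi+.4,.036,.17)])"
```

```text
t: 1.1
tool_pos: [0.362, -0.3143, 0.27]
tool_rot: [-3.098, -0.52, 0.001]
contact_force: [-0.4, 0.1, 0.7]
opening: -0.0001
grip_force: 0.0
[ 0.809 -0.7    0.333]
```

```bash
python3 -m pendant '[0,0,0,0.81,-0.7,0.33,0, 0,0,0,0.81,-0.7,0.33,0, 0,0,0,0.81,-0.7,0.33,0, 0,0,0,0.81,-0.7,0.33,0, 0,0,0,0.81,-0.7,0.33,0, 0,0,0,0.81,-0.7,0.33,0, 0,0,0,0.81,-0.7,0.33,0, 0,0,0,0.81,-0.7,0.33,0]'
python3 -c "
from h import *
snap('wrist','pics/w1.png')
rows([arc(np.pi+.4,.036,z) for z in (.07,.06,.055)])"
```

```text
t: 2.1
tool_pos: [0.5235, -0.0374, 0.1714]
tool_rot: [3.098, 0.517, -0.0]
contact_force: [0.3, 0.0, -0.3]
opening: -0.0002
grip_force: 0.0
[-0.001 -0.004  0.339]
[-0.001 -0.004  0.372]
[-0.001 -0.004  0.389]
```

View pics/w1.png

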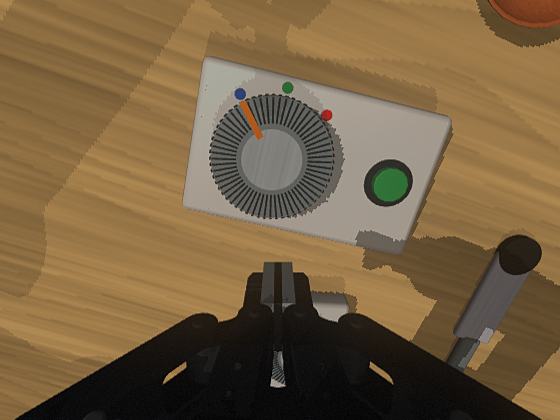

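The wrist view shows the dial centre at (272,158), the button at (391,184), the pointer at blue (243,103) and the green mark at (288,88).

```bash
cat > w.py <<'E'
from h import *
d=dict(np.load('pics/w1.png.npz'))
for n,u,v,z in [('dial',272,158,.057),('btn',391,184,.044),('ptr',243,103,.057),('grn',288,88,.036),('blue',240,94,.036)]:
    p=pt(d,u,v,z); print(n,p,pt(d,u,v)[2],np.linalg.norm(p[:2]-pt(d,272,158,.057)[:2]))
E
python3 w.py
```

```text
dial [ 0.56067666 -0.01970562  0.057     ] 0.05742600405908688 0.0
btn [ 0.57059074 -0.1221329   0.044     ] 0.04375487404918443 0.10290596549969662
ptr [0.59233948 0.01376653 0.057     ] 0.057874352307276555 0.04607514239149432
grn [ 0.61408029 -0.01468971  0.036     ] 0.03630206712140921 0.05363867743021522
blue [0.59739748 0.02000681 0.036     ] 0.036566453286785594 0.05408785266787534
```

```bash
sed -i 's/^C=.*/C=np.array([.5592,-.0208])/' h.py
python3 -c "
from h import *
rows([arc(np.pi+.4,.036,z) for z in (.07,.0575,.0555)])"
```

```text
[ 0.011 -0.006  0.339]
[ 0.011 -0.006  0.381]
[ 0.011 -0.006  0.387]
```

```bash
python3 -m pendant '[0,0,0,0.011,-0.006,0.17,0, 0,0,0,0.011,-0.006,0.3,0, 0,0,0,0.011,-0.006,0.35,0, 0,0,0,0.011,-0.006,0.37,0, 0,0,0,0.011,-0.006,0.38,0, 0,0,0,0.011,-0.006,0.387,0, 0,0,0,0.011,-0.006,0.387,0]'
python3 -c "
from h import *
rows([arc(np.pi+.4-a,.036,.0547) for a in np.arange(0,1.01,.1)])"
```

```text
t: 3.02
tool_pos: [0.5271, -0.0335, 0.0567]
tool_rot: [3.097, 0.52, 0.003]
contact_force: [-1.2, -0.9, 3.4]
opening: -0.0001
grip_force: 1.7
[-0.005  0.003  0.007]
[-0.005 -0.009  0.007]
[-0.004 -0.021  0.007]
[-0.002 -0.033  0.007]
[ 0.002 -0.044  0.007]
[ 0.006 -0.055  0.007]
[ 0.012 -0.066  0.007]
[ 0.018 -0.076  0.007]
[ 0.026 -0.085  0.007]
[ 0.034 -0.094  0.007]
[ 0.044 -0.101  0.007]
```

```bash
python3 -m pendant '[0,0,0,0,0,0.007,0, 0,0,0,0,-0.012,0.008,0, 0,0,0,0.001,-0.024,0.008,0, 0,0,0,0.003,-0.036,0.008,0, 0,0,0,0.007,-0.047,0.008,0, 0,0,0,0.011,-0.058,0.008,0, 0,0,0,0.017,-0.069,0.008,0, 0,0,0,0.022,-0.078,0.008,0, 0,0,0,0.022,-0.078,0.008,0]'
python3 -c "
from h import *
snap('wrist','pics/w2.png')"
```

```text
t: 4.15
tool_pos: [0.5267, -0.0089, 0.0549]
tool_rot: [3.097, 0.521, 0.007]
contact_force: [0.7, -1.1, 6.6]
opening: 0.0
grip_force: 3.3
```

View pics/w2.png

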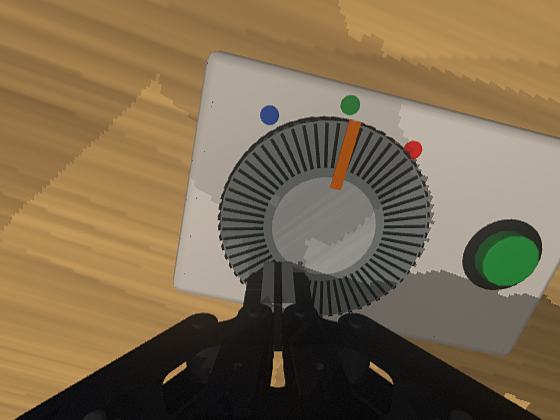

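The pointer tip (354,124) now points at the green mark (350,105). Next I'll lift off and check where it settles.

```bash
python3 -m pendant '[0,0,0,0,0,-0.03,0, 0,0,0,0,0,-0.15,0, 0,0,0,0,0,-0.2,0, 0,0,0,0,0,-0.2,0, 0,0,0,0,0,-0.2,0]'
python3 -c "
from h import *
snap('wrist','pics/w3.png')"
```

```text
t: 4.82
tool_pos: [0.5237, -0.0087, 0.1114]
tool_rot: [-3.097, -0.52, 0.003]
contact_force: [0.4, 0.1, 0.3]
opening: -0.0002
grip_force: 0.0
```

View pics/w3.png

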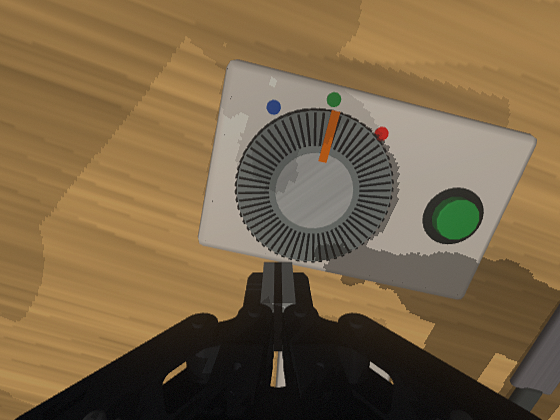

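The dial has clicked into green: pointer (335,111), centre (315,190), mark (334,100). Now the button, at about (458,220).

```bash
python3 -c "
from h import *
d=dict(np.load('pics/w3.png.npz'))
b=pt(d,458,220,.044);c=pt(d,315,190,.057);p=pt(d,335,111,.057);g=pt(d,334,100,.036);print(b,c,p,g)
a=lambda q:np.arctan2(*(q-c)[1::-1]); print('err',a(g)-a(p), 'axis', a(b)+np.pi/2-a(p))
rows([[b[0],b[1],z] for z in (.1,.046,.038,.1)])"
```

```text
[ 0.56956689 -0.12231359  0.044     ] [ 0.5600449  -0.02025757  0.057     ] [ 0.60742092 -0.01420373  0.057     ] [ 0.61401766 -0.0145562   0.036     ]
err -0.02185018879801494 axis -0.03406174207879992
[0.021 0.408 0.037]
[0.022 0.408 0.217]
[0.022 0.408 0.243]
[0.021 0.408 0.037]
```

```bash
python3 -m pendant '[0,0,0,0.021,0.2,0,0, 0,0,0,0.021,0.408,0,0, 0,0,0,0.021,0.408,0.1,0, 0,0,0,0.021,0.408,0.2,0, 0,0,0,0.021,0.408,0.217,0, 0,0,0,0.021,0.408,0.23,0, 0,0,0,0.021,0.408,0.24,0, 0,0,0,0.021,0.408,0.248,0, 0,0,0,0.021,0.408,0.248,0]'
```

```text
t: 6.0
tool_pos: [0.5713, -0.1226, 0.0395]
tool_rot: [3.097, 0.521, 0.003]
contact_force: [-2.2, 0.6, 4.1]
opening: -0.0001
grip_force: 2.2
```

```bash
python3 -m pendant '[0,0,0,0,0,0.003,0, 0,0,0,0,0,0.005,0, 0,0,0,0,0,0.005,0]'; python3 -m pendant '[0,0,0,0,0,-0.02,0, 0,0,0,0,0,-0.15,0, 0,0,0,0,0,-0.3,0, 0,0,0,0,0,-0.3,0, 0,0,0,0,0,-0.3,0]'
python3 -c "
from h import *
snap('wrist','pics/w4.png')"
```

```text
t: 6.38
tool_pos: [0.5714, -0.1226, 0.0389]
tool_rot: [3.098, 0.52, 0.002]
contact_force: [-4.3, 1.7, 10.8]
opening: 0.0002
grip_force: 5.5
t: 7.0
tool_pos: [0.5701, -0.1224, 0.1261]
tool_rot: [-3.098, -0.52, 0.001]
contact_force: [0.1, -0.9, -0.4]
opening: 0.0002
grip_force: 0.0
```

View pics/w4.png

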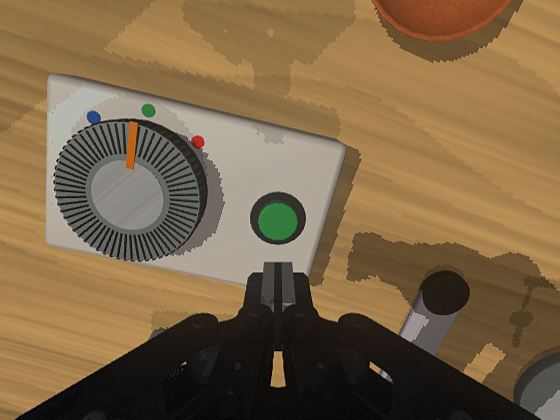

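The button bottomed out at 10.8 N and is up again. The pointer is at (132,123) and the green mark at (148,110), with some parallax between them, so I'll check the angle and button height numerically.

```bash
python3 -c "
from h import *
d=dict(np.load('pics/w4.png.npz'))
b=pt(d,278,221,.044);c=pt(d,127,195,.057);p=pt(d,132,123,.057);g=pt(d,148,110,.036);print(b,c,pt(d,278,221)[2])
a=lambda q:np.arctan2(*(q-c)[1::-1]); print('err',a(g)-a(p),'axis', a(b)+np.pi/2-a(p))"
```

```text
[ 0.57030003 -0.12230783  0.044     ] [ 0.55915472 -0.0192257   0.057     ] 0.0453405800168718
err -0.0260528255619991 axis -0.01620333824262804
```

```bash
python3 -c "
from station import ctrl
print(ctrl.finish_job())"
```

```text
the job is handed in; nothing more can be done
None
```

The dial was rubbed clockwise from blue into the green detent (camera check within about 0.03 rad), then the confirm button was pressed to its stop and came back up; the controller stayed in place, and the job is handed in (no verdict was returned).

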